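# Dock the flask so it cannot tip over the papers

## Robot

A 6-joint arm with a two-finger parallel gripper is mounted at the origin on the work surface. World frame = base frame: x ahead of the robot, y to its left, z up, the work surface at z = 0. Lengths are in mm, angles in rad, forces in N, time in s.
With the tool pointing down it reaches from about 275 to 775 mm from the base axis. Payload 14.6 kg.
Tool frame: the origin (TCP) lies midway between the tips of the shut fingers; the grasp point (between the pads) lies 19 mm behind it; z points along the fingers, y is the line along which they close (so a half turn about z gives the same grasp; the last joint's range is limited). The gripper opens to 85 mm and grips with 20 to 120 N. Pads are 22 mm wide; open, the fingers measure 114 mm over their backs; the gripper's body (76 mm by 85 mm) begins 54 mm behind the grasp point. The pads swing forward as they close: fully open they stand 13 mm farther back than shut.
Start: joints at [-0.155, 0.263, -0.048, 1.259, 0, 1.415], TCP at [525.003, -0.006, 231.278] pointing down, gripper open.
Joint ranges: [-2.65, 2.65], [-0.89, 1.7], [-1.18, 1.37], [-2.13, 2.11], [-1.35, 1.29], [-3.14, 3.14]. Speed limits (rad/s): [1.89, 1.89, 2.57, 2.79, 3.14, 3.14].

## Interface

Orientations are given as [roll, pitch, yaw] about the fixed x, y, z axes, in that order (R = Rz(yaw) Ry(pitch) Rx(roll)).
In Python, from workcell import bot gives the robot as it stands.
- The arm moves only by the tool arm_command, never from a script. Its argument "motion" is one flat list of numbers, 7 for each row, row after row: the shift along the tool's x, y, z in mm, then the turn, a rotation vector about the tool's x, y, z in rad, then the gripper's target within -1 to 1 (shut at 1, half-way at 0, fully open at -1). A call has 1 to 8 rows; each row is the pose to reach, as a shift and turn from the pose commanded when the call began, along the tool's axes at that moment; what a row does not reach only later rows make up. A row lasts 1/8 s, in which the tool goes at most 62.5 mm and 10.7 degrees, less where a joint would pass 70% of its speed; a pose out of reach is approached as far as the arm can. A call with a gripper value outside its range is refused whole. The fingers move at their own pace and stop on an object; "grip_force" is the grip in N (left out, the last holds). Time passes only in rows, so rows that repeat a pose let the fingers close. It gives the time, the measured TCP pose, the force, the opening and the grip force at its end, in the units of the state.
- bot.get_state(): the state, without advancing time (a new reading comes with each control period).
- bot.capture(name): name is "scene" or "side" or "wrist"; returns a dict with "image" (420x560x3 uint8, blue, green, red), "intrinsics" (3x3 intrinsics, pixels), "camera_from_world" (4x4, takes a point from world to camera coordinates); the wrist camera has in their place "hand_eye" (4x4, takes a point from camera to tool coordinates, whose origin is the TCP and whose axes are the flange's). Camera axes: x right, y down, z forward; pixel columns grow to the right and rows downward; lengths in mm; the calibration is good to about 2 mm. A picture is of the moment at which its call begins: read the wrist's pose just before it. There is no depth.
- bot.job_done(): hands the job in; it is judged then, once.
The state is a dict: "time": time; "joint_positions": joint angles; "qvel": joint speeds; "tau": joint torques, N m; "eef_pos": TCP position; "tcp_rot": TCP orientation; "force": force on the tool from outside, world axes, zero at the start; "torque": the same for the moment, N m; "width": finger opening in mm; "finger_force": force on a finger pad.
Only numpy, scipy, OpenCV 4.12 (cv2) and the standard library are available. Lean on these libraries where they do the work, as an engineer would, in place of code of your own. Each camera call takes 0.05 s, during which the arm holds its last target. There are 200 camera calls.

## Task

Push the tall steel flask, low down so that it slides upright and never topples or leaves the desk, into the low desk dock and on against the dock's springy pad until both catches have swung shut behind it and hold it there. Push gently, never ram the pad to the end of its travel, then let go and back away; leave the mug, the stapler and the pen cup alone.

Things in the scene. Friction and masses are not known exactly. Their poses are not given: they have to be found in the camera images.
- flask: Tall round steel vacuum flask with black domed lid, 80 mm diameter, 260 mm high, 0.48 to 0.78 kg, loose on the desk. Too fat to grip; slides at 2 to 6 N; pushed higher than 55 mm above the desk it may topple. A hand pointing straight down meets its upper part first: lean the fingers forward about 45 degrees. Origin: centre of its underside; z up.
- dock: Low aluminium dock fixed to the desk; no floor plate, the flask slides on the desk. +x is the way in, z up. Origin: on the desk and the centre line. Rails 22 mm high, inner faces 86 mm apart, x = -100 to +50 mm. A catch unit (pad, two catches, grey block behind) is clamped at an unmeasured setting: the flask's centre, once caught, is at x = -20 to +20 mm. Find it by feel or sight.
- dock_mouth (a point): Point on the desk on the dock's centre line at the tips of its flared mouth, 130 mm before the dock's origin (x = -130 mm there), axes as the dock's. The rails are about 110 mm apart here and narrow to 86 mm 30 mm further in. The flask enters here, along +x.
- pad (a joint): Travel (m) of the sprung rubber pad facing the mouth (70 mm wide, 10 to 50 mm above the desk); 0 free, grows as the flask presses it in. Takes 2 N plus 0.8 N per mm; dead end at 17 mm, over 14.5 mm is ramming. First touched 5 mm short of the caught place. Press it 9 to 11 mm and the catches swing shut; let go, and the flask comes back 4 mm and stays, pad about 5 mm in.
- catch_left (a joint): Angle (rad) of the catch on the dock's +y side: dark steel arm 50 mm long, 6 mm thick, 4 to 18 mm above the desk, hinged at the rail 76 mm before the caught flask's centre. 0 = shut: leaning in towards the pad, tip 12 mm from the centre line. The entering flask swings it out (up to 0.86); a light spring shuts it behind. Keep the pusher above 18 mm there, clear of it.
- catch_right (a joint): The same on the dock's -y side (mirror image); 0 = shut, grows as it is swung outwards.
- mug: White ceramic mug, 82 mm diameter, 95 mm high. Origin: centre of its underside. Bystander.
- stapler: Black stapler, 140 x 38 x 50 mm, long side along its x. Origin: centre of its underside. Bystander.
- pen_cup: Grey round cup with three pens, 80 mm diameter, 95 mm high (pens to 140 mm). Origin: centre of its underside. Bystander.

How it is judged (in metres and radians):
On the way:
1. the flask stands upright in the dock's mouth, between the rails (x of flask in the frame of dock above -0.09 m and y of flask in the frame of dock between -0.008 and 0.008 m and angle between flask's own z axis and vertical below 0.1 rad), for 0.1 s.
At the end, for the whole second after the job is handed in: The flask stands at rest and upright (within 0.05 rad) on the desk in the dock, its centre within 8 mm of the dock's centre line and past x = -30 mm in the dock's frame; both catches are shut behind it (each under 0.12 rad) and it keeps the pad pressed by more than 3 mm (value of joint pad above 0.003 m and value of joint each of catch_left, catch_right below 0.12 rad and x of flask in the frame of dock above -0.03 m and y of flask in the frame of dock between -0.008 and 0.008 m and angle between flask's own z axis and vertical below 0.05 rad and height (world z) of flask below 0.004 m and linear speed of flask below 0.01 m/s); the robot touches nothing.
It fails at once if the flask is tipped by more than 0.2 rad (angle between flask's own z axis and vertical above 0.2 rad).
It fails at once if the flask is lifted more than 15 mm off the desk (height (world z) of flask above 0.015 m).
It fails at once if the pad is rammed to the end of its travel (beyond 14.5 mm) (value of joint pad above 0.0145 m).
It fails at once if the robot pushes the flask with more than 25 N (contact force between any of the arm, the fingers and flask above 25 N).
It fails at once if the mug, the stapler or the pen cup is moved by more than 30 mm (distance of any of mug, stapler, pen_cup from where it was at the start of the episode above 0.03 m).
It also fails if it takes over 67 s, if anything falls off the work surface, if the arm or the gripper's body presses on something with over 40 N, if the wrist force passes 120 N, or if a joint passes its speed limit or range.

## Working session

There is one attempt and no reset: what is moved stays moved. The work goes in short steps, Python scripts to look and compute and a tool call to move; the robot and the scene stay as the last step left them, time stands still between calls to the robot, and variables do not carry over. Pictures are saved under pics/ and viewed, at most 10 in all, crops included, and the job is handed in when it is done.

Besides the shell and the picture viewer there is one more tool, called after "Request:" as name(argument=value, ...) on one line, values as JSON. arm_command: Moves the arm, as the interface text tells. Its arguments: {"type":"object","properties":{"motion":{"type":"array"},"grip_force":{"type":"number"}},"required":["motion"]}

```bash
mkdir -p pics; python3 - <<'E'
from workcell import bot
import cv2,numpy as np,pickle
s=bot.get_state();print(s)
d={}
for n in("scene","side"):
    c=bot.capture(n);d[n]=c;cv2.imwrite(f"pics/{n}0.png",c["image"]);print(n,np.round(c["intrinsics"],1).tolist(),np.round(c["camera_from_world"],3).tolist())
pickle.dump(d,open("cap0.pkl","wb"))
E
```

```text
{'time': 0.0, 'joint_positions': array([-1.55321298e-01,  2.63546096e-01, -4.89505940e-02,  1.25941908e+00,
        2.37474240e-06,  1.41550865e+00]), 'qvel': array([-0.00051346,  0.00138851,  0.00089444, -0.00035245, -0.00030715,
       -0.00095143]), 'tau': array([ 6.28219332e-04, -6.37613010e+01,  3.84567368e+01,  1.37825581e-02,
        8.02127857e-07, -5.80562346e-05]), 'eef_pos': array([5.24712054e+02, 2.93690034e-02, 2.30808084e+02]), 'tcp_rot': array([-3.14048705e+00, -1.75483751e-04,  1.57076261e+00]), 'force': array([-0.78107575,  0.55341717, -0.58307559]), 'torque': array([-1.73286821e-02,  1.55362565e-02,  6.59402108e-05]), 'finger_force': 0.0, 'width': 85.38732817999545}
scene [[486.9, 0.0, 278.7], [0.0, 486.9, 202.3], [0.0, 0.0, 1.0]] [[-0.349, 0.937, 0.007, 119.264], [0.662, 0.251, -0.706, -416.562], [-0.663, -0.242, -0.708, 1437.006], [0.0, 0.0, 0.0, 1.0]]
side [[544.9, 0.0, 279.4], [0.0, 544.9, 211.3], [0.0, 0.0, 1.0]] [[0.708, -0.706, -0.021, -362.96], [-0.481, -0.46, -0.746, 380.91], [0.517, 0.538, -0.666, 753.736], [0.0, 0.0, 0.0, 1.0]]
```

View pics/scene0.png

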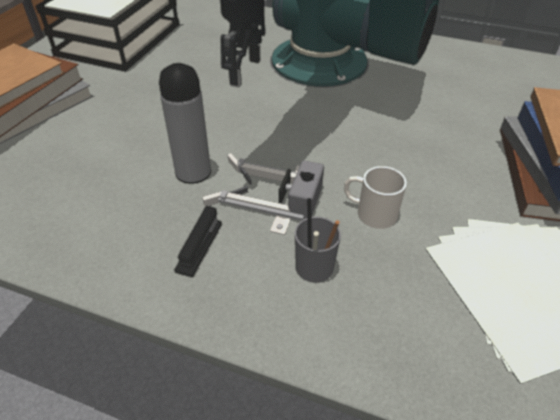

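View pics/side0.png

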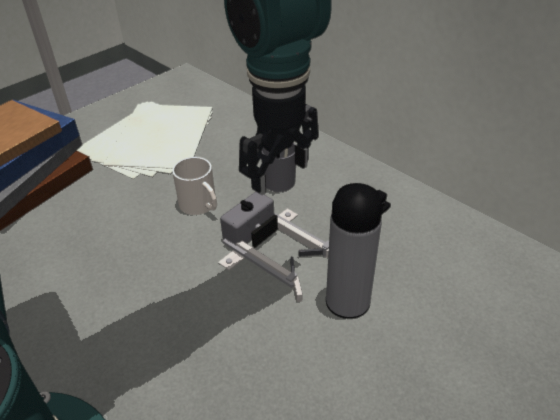

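The scene view shows the flask with its base near (192,172), the dock's mouth tips near (207,198) and (234,158), and the block at (307,185). The side view shows the flask base near (349,305), with mouth tips near (298,296) and (328,252). Next I'll zoom in on the dock.

```bash
cat > h.py <<'E'
import numpy as np,cv2,pickle
def ray(c,u,v,z):
    K,T=np.array(c["intrinsics"]),np.array(c["camera_from_world"]);R,t=T[:3,:3],T[:3,3]
    o=-R.T@t;d=R.T@np.linalg.solve(K,[u,v,1.]);return o+d*(z-o[2])/d[2]
def proj(c,p):
    K,T=np.array(c["intrinsics"]),np.array(c["camera_from_world"]);q=K@(T[:3,:3]@np.array(p,float)+T[:3,3]);return q[:2]/q[2]
E
python3 - <<'E'
from h import *
d=pickle.load(open("cap0.pkl","rb"))
a=d["scene"]["image"][130:230,160:345];b=d["side"]["image"][180:330,210:395]
a=cv2.resize(a,None,fx=4,fy=4,interpolation=cv2.INTER_CUBIC);b=cv2.resize(b,None,fx=4,fy=4,interpolation=cv2.INTER_CUBIC)
cv2.imwrite("pics/a.png",a);cv2.imwrite("pics/b.png",b);print(a.shape,b.shape)
s,t=d["scene"],d["side"]
print(ray(s,192,172,0),ray(t,349,305,0))
E
```

```text
(400, 740, 3) (600, 740, 3)
[ 572.66945981 -120.59150302    0.        ] [ 563.27259002 -126.37306041    0.        ]
```

View pics/a.png

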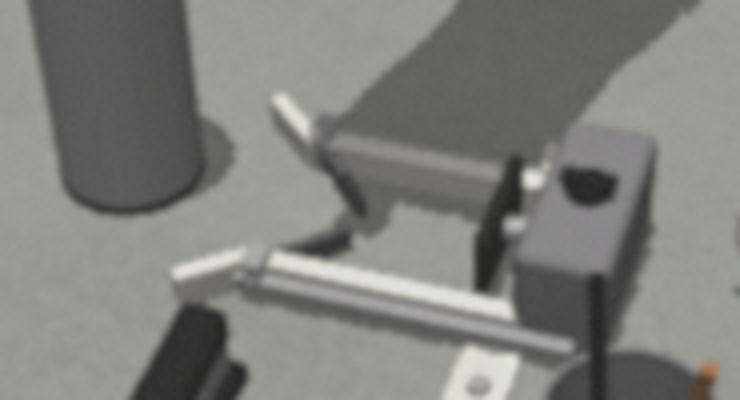

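View pics/b.png

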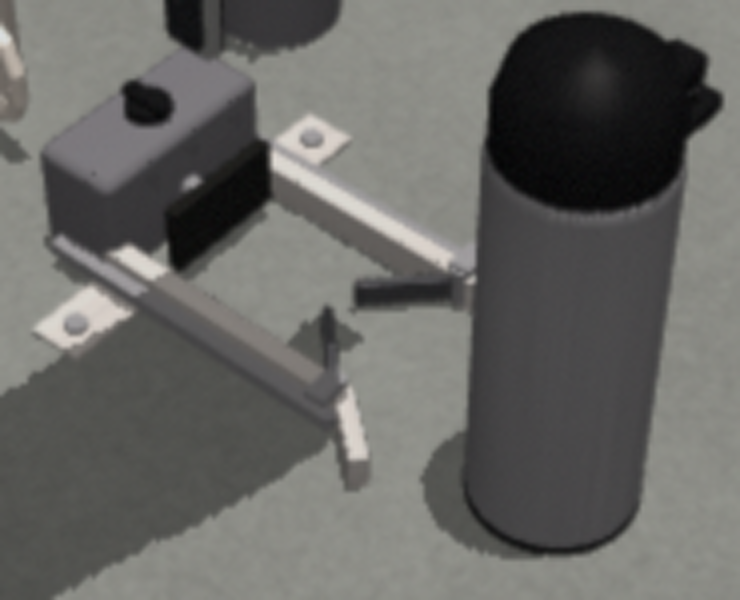

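```bash
python3 - <<'E'
from h import *
np.set_printoptions(precision=1,suppress=True)
d=pickle.load(open("cap0.pkl","rb"));S,D=d["scene"],d["side"]
A=lambda u,v,z:ray(S,160+u/4,130+v/4,z)[:2]
B=lambda u,v,z:ray(D,210+u/4,180+v/4,z)[:2]
for n,c in d.items():
    T=c["camera_from_world"];print(n,-T[:3,:3].T@T[:3,3])
print("L rail inner A",A(335,152,22),A(505,180,22)," B",B(160,270,22),B(340,385,22))
print("R rail inner A",A(270,250,22),A(510,300,22)," B",B(272,160,22),B(455,275,22))
print("tips L A",A(277,97,22),"B",B(358,463,22)," R A",A(175,272,22))
print("pad top A",A(520,158,50),A(483,238,50),"B",B(168,213,50),B(270,143,50))
print("catch tips A",A(362,212,11),A(350,238,11),"B",B(330,310,18),B(355,292,11))
for n,F,pts in(("A",A,(127,212)),("B",B,(557,552))):
    p=F(*pts,0);T=d["scene" if n=="A" else "side"]["camera_from_world"];o=(-T[:3,:3].T@T[:3,3])[:2]
    print("flask",n,p+40*(p-o)/np.linalg.norm(p-o))
print("stapler",A(190,310,25),A(130,400,0),"mug",ray(S,380,222,0),"cup",ray(S,315,278,0),"block front",A(515,270,50),A(565,130,50),B(50,150,50),B(110,190,50),B(250,85,50))
E
```

```text
scene [1270.5  340.1  723.1]
side [  50.2 -486.3  778.4]
L rail inner A [542.   -7.2] [530.5  87.3]  B [523.9  91.2] [531.3 -22.9]
R rail inner A [624.8  -8.2] [615.  120.3]  B [617.2 107.8] [620.6 -14.1]
tips L A [510.4 -56.3] B [503.8 -60.4]  R A [656.9 -46.8]
pad top A [541.1  98.9] [604.9 101.8] B [535.1  95.3] [604.4  95.4]
catch tips A [570.4  20.2] [591.3  22.1] B [564.8  15.9] [586.6  20.1]
flask A [ 571.8 -126.5]
flask B [ 574.2 -122.2]
stapler [681.2 -26. ] [726.7 -39.1] mug [573.5 304.3   0. ] cup [752.  222.8   0. ] block front [620.7 124.4] [511.3 113.7] [525.  170.8] [526.4 127.6] [628.5 134.3]
```

Dock axis direction is about (-0.065, 1). The mouth is near (582,-53) and the dock origin near (573,77). The caught centre is near world y 57–62. The flask is at (573,-124). The measured rail spacing is about 85 mm, which agrees with the 86 mm given. I'll go round the robot side of the flask, tilting on the way.

Request:
arm_command(motion=[0, -50, 0, 0, 0, 0, 0, 0, -95, 0, 0, 0, 0, 0, -40, -95, 0, 0, 0, 0, 0, -85, -95, 0, 0.005, 0.157, -0.012, 0, -130, -95, 0, 0.01, 0.314, -0.025, 0, -170, -95, 0, 0.015, 0.471, -0.037, 0, -210, -95, 0, 0.02, 0.628, -0.05, 0, -240, -95, 0, 0.0255, 0.785, -0.0616, 0])

```text
time: 1.1
eef_pos: [429.8, -242.2, 231.2]
tcp_rot: [3.14, -0.79, 1.635]
force: [-0.1, 0.1, 0.7]
width: 42.7
finger_force: 0.0
```

Request:
arm_command(motion=[0, 50, 0, 0, 0, 0, 0, 0, 100, 0, 0, 0, 0, 0, 0, 151, 0, 0, 0, 0, 0, -35, 151, 35, 0, 0, 0, 0, -70, 151, 70, 0, 0, 0, 0, -100, 151, 105, 0, 0, 0, 0, -122, 151, 135, 0, 0, 0, 0, -122, 151, 157, 0, 0, 0, 0])

```text
time: 2.1
eef_pos: [578.3, -205.2, 31.5]
tcp_rot: [-3.138, -0.787, 1.633]
force: [-0.2, -0.9, 0.2]
width: 42.7
finger_force: 0.0
```

```bash
python3 - <<'E'
from workcell import bot
import cv2
s=bot.get_state();print(s["eef_pos"],s["tcp_rot"],s["force"])
a=bot.capture("side")["image"][130:370,150:460];cv2.imwrite("pics/s1.png",cv2.resize(a,None,fx=2.5,fy=2.5,interpolation=cv2.INTER_CUBIC))
E
```

```text
[ 578.34197013 -205.16845872   31.45397811] [-3.13843727 -0.78728884  1.63290277] [-0.15468195 -0.86501481  0.16332236]
```

View pics/s1.png

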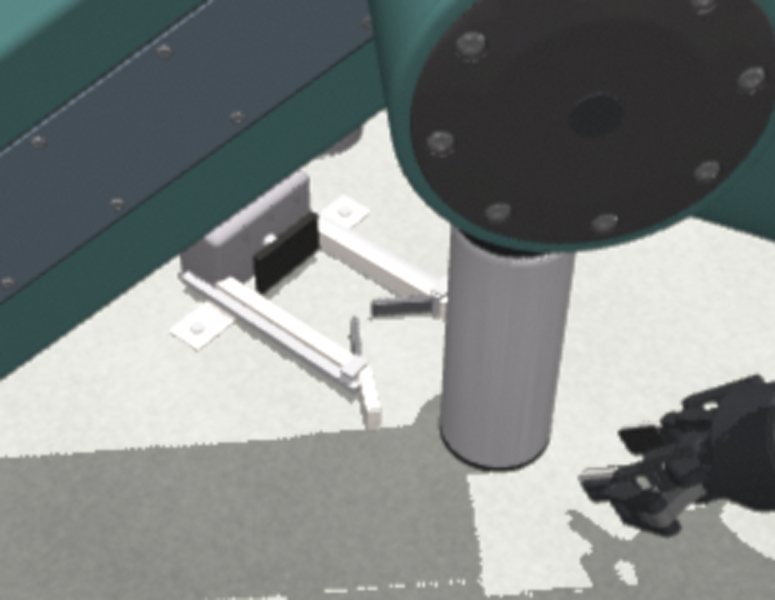

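The fingers are low behind the flask, about 30–40 mm short of it and on its centre. I'll move in slowly until they touch.

Request:
arm_command(motion=[5, 0, 3, 0, 0, 0, 0, 8, 0, 6, 0, 0, 0, 0, 11, 0, 9, 0, 0, 0, 0, 14, 0, 12, 0, 0, 0, 0, 17, 0, 15, 0, 0, 0, 0, 20, 0, 18, 0, 0, 0, 0, 22, 0, 20, 0, 0, 0, 0, 24, 0, 22, 0, 0, 0, 0])

```text
time: 3.15
eef_pos: [577.0, -172.9, 35.4]
tcp_rot: [-3.142, -0.785, 1.636]
force: [-0.6, 0.4, -0.4]
width: 42.5
finger_force: 0.0
```

Request:
arm_command(motion=[0, 0, 3, 0, 0, 0, 0, 2, 0, 5, 0, 0, 0, 0, 4, 0, 7, 0, 0, 0, 0, 6, 0, 9, 0, 0, 0, 0, 8, 0, 11, 0, 0, 0, 0, 10, 0, 13, 0, 0, 0, 0, 12, 0, 15, 0, 0, 0, 0, 14, 0, 17, 0, 0, 0, 0])

```text
time: 4.15
eef_pos: [575.5, -151.4, 33.2]
tcp_rot: [-3.142, -0.785, 1.636]
force: [-1.4, -4.3, 1.2]
width: 42.7
finger_force: 2.3
```

Request:
arm_command(motion=[3, 1, 3, 0, 0, 0, 0, 6, 3, 6, 0, 0, 0, 0, 9, 4.5, 9, 0, 0, 0, 0, 12, 6, 12, 0, 0, 0, 0, 15, 8, 15, 0, 0, 0, 0, 18, 10, 18, 0, 0, 0, 0, 21, 11.5, 21, 0, 0, 0, 0, 24, 13, 24, 0, 0, 0, 0])

```text
time: 5.15
eef_pos: [586.4, -116.2, 33.3]
tcp_rot: [3.141, -0.785, 1.636]
force: [-1.5, -4.9, -0.4]
width: 42.7
finger_force: 2.3
```

```bash
python3 - <<'E'
from workcell import bot
import cv2,pickle
s=bot.get_state();print(s["eef_pos"],s["tcp_rot"],s["force"])
c=bot.capture("side");d=bot.capture("scene");pickle.dump({"side":c,"scene":d},open("cap1.pkl","wb"))
a=c["image"][200:340,230:430];b=d["image"][60:230,150:350]
a=cv2.resize(a,(400,280),interpolation=cv2.INTER_CUBIC);a=cv2.copyMakeBorder(a,0,60,0,0,cv2.BORDER_CONSTANT)
cv2.imwrite("pics/s2.png",cv2.hconcat([a,cv2.resize(b,(400,340),interpolation=cv2.INTER_CUBIC)]))
E
```

```text
[ 586.42316001 -116.1951071    33.27021455] [ 3.1414772  -0.78526522  1.63583875] [-1.4560019  -4.88791107 -0.39754088]
```

View pics/s2.png

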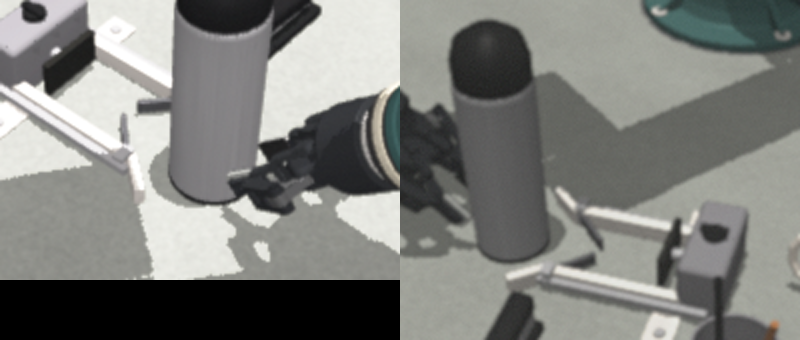

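The flask is upright in the cradle just before the mouth. Its base bottom is at (336.5,301) in the side view and (206.5,191) in the scene view.

```bash
python3 - <<'E'
from h import *
d=pickle.load(open("cap1.pkl","rb"))
for n,u,v in(("side",336.5,301),("scene",206.5,191)):
    c=d[n];p=ray(c,u,v,0)[:2];T=c["camera_from_world"];o=(-T[:3,:3].T@T[:3,3])[:2]
    f=p+40*(p-o)/np.linalg.norm(p-o);print(n,f,"lat",f@[.998,.065],"d",f@[-.065,.998])
E
```

```text
side [586.51792006 -80.24101211] lat 580.1292184364456 d -118.20419489296705
scene [582.27928801 -84.03905768] lat 575.6521906847852 d -121.71913328136637
```

Request:
arm_command(motion=[3.5, 0, 3.5, 0, 0, 0, 0, 7, 0, 7, 0, 0, 0, 0, 10.5, 0, 10.5, 0, 0, 0, 0, 14, 0, 14, 0, 0, 0, 0, 17.5, 0, 17.5, 0, 0, 0, 0, 21, 0, 21, 0, 0, 0, 0, 24.5, 0, 24.5, 0, 0, 0, 0, 28, 0, 28, 0, 0, 0, 0])

```text
time: 6.25
eef_pos: [583.7, -76.6, 33.3]
tcp_rot: [3.142, -0.785, 1.636]
force: [-0.1, -5.0, 0.1]
width: 42.7
finger_force: 2.3
```

Request:
arm_command(motion=[2.5, 0, 2.5, 0, 0, 0, 0, 5, 0, 5, 0, 0, 0, 0, 7.5, 0, 7.5, 0, 0, 0, 0, 10, 0, 10, 0, 0, 0, 0, 12.5, 0, 12.5, 0, 0, 0, 0, 15, 0, 15, 0, 0, 0, 0, 17.5, 0, 17.5, 0, 0, 0, 0, 20, 0, 20, 0, 0, 0, 0])

```text
time: 7.25
eef_pos: [582.3, -49.2, 33.4]
tcp_rot: [3.14, -0.784, 1.636]
force: [1.5, -9.3, 1.6]
width: 42.9
finger_force: 4.3
```

```bash
python3 - <<'E'
from workcell import bot
import cv2,pickle
c=bot.capture("side");d=bot.capture("scene");pickle.dump({"side":c,"scene":d},open("cap2.pkl","wb"))
a=c["image"][170:320,200:400];b=d["image"][100:250,160:360]
f=lambda a:cv2.resize(a,(400,300),interpolation=cv2.INTER_CUBIC)
cv2.imwrite("pics/s3.png",cv2.hconcat([f(a),f(b)]))
E
```

```text
(no output)
```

View pics/s3.png

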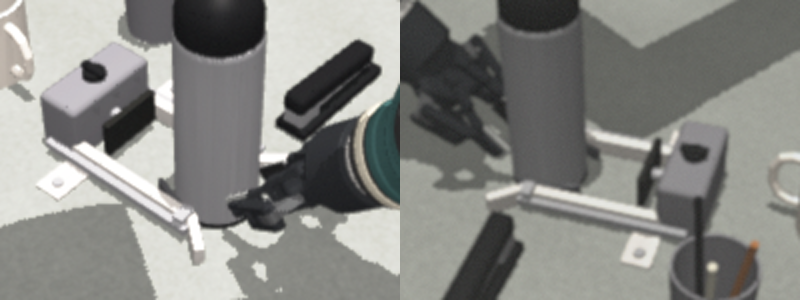

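The flask is upright between the rails, at the left of the scene view, and is swinging the catches out. I'll keep going with a 1 mm lateral correction.

Request:
arm_command(motion=[2, 0.5, 2, 0, 0, 0, 0, 4.5, 1, 4.5, 0, 0, 0, 0, 7, 1, 7, 0, 0, 0, 0, 9.5, 1, 9.5, 0, 0, 0, 0, 12, 1, 12, 0, 0, 0, 0, 14, 1, 14, 0, 0, 0, 0, 16, 1, 16, 0, 0, 0, 0, 18, 1, 18, 0, 0, 0, 0])

```text
time: 8.35
eef_pos: [581.4, -23.4, 33.3]
tcp_rot: [3.141, -0.785, 1.636]
force: [0.6, -7.1, -0.0]
width: 42.8
finger_force: 3.4
```

Request:
arm_command(motion=[2.5, 0, 2.5, 0, 0, 0, 0, 5, 0, 5, 0, 0, 0, 0, 7.5, 0, 7.5, 0, 0, 0, 0, 10, 0, 10, 0, 0, 0, 0, 12.5, 0, 12.5, 0, 0, 0, 0, 15, 0, 15, 0, 0, 0, 0, 17.5, 0, 17.5, 0, 0, 0, 0, 19, 0, 19, 0, 0, 0, 0])

```text
time: 9.35
eef_pos: [579.5, 3.7, 33.3]
tcp_rot: [3.141, -0.785, 1.636]
force: [0.6, -5.6, -0.3]
width: 42.6
finger_force: 2.7
```

Request:
arm_command(motion=[0.8, 0, 0.8, 0, 0, 0, 0, 1.6, 0, 1.6, 0, 0, 0, 0, 2.4, 0, 2.4, 0, 0, 0, 0, 3.2, 0, 3.2, 0, 0, 0, 0, 4, 0, 4, 0, 0, 0, 0, 4.8, 0, 4.8, 0, 0, 0, 0, 5.6, 0, 5.6, 0, 0, 0, 0, 6.4, 0, 6.4, 0, 0, 0, 0])

```text
time: 10.35
eef_pos: [578.9, 12.6, 33.3]
tcp_rot: [3.142, -0.785, 1.636]
force: [-0.4, -5.2, 0.3]
width: 42.3
finger_force: 2.5
```

Request:
arm_command(motion=[0.7, 0, 0.7, 0, 0, 0, 0, 1.4, 0, 1.4, 0, 0, 0, 0, 2.1, 0, 2.1, 0, 0, 0, 0, 2.8, 0, 2.8, 0, 0, 0, 0, 3.5, 0, 3.5, 0, 0, 0, 0, 4.2, 0, 4.2, 0, 0, 0, 0])

```text
time: 11.1
eef_pos: [578.6, 18.5, 33.2]
tcp_rot: [3.141, -0.785, 1.636]
force: [0.1, -6.6, 0.1]
width: 42.3
finger_force: 3.4
```

Request:
arm_command(motion=[0.7, 0, 0.7, 0, 0, 0, 0, 1.4, 0, 1.4, 0, 0, 0, 0, 2.1, 0, 2.1, 0, 0, 0, 0])

```text
time: 11.48
eef_pos: [578.5, 21.1, 33.2]
tcp_rot: [3.141, -0.784, 1.636]
force: [0.1, -9.7, 1.5]
width: 43.0
finger_force: 4.2
```

Request:
arm_command(motion=[0.7, 0, 0.7, 0, 0, 0, 0, 1.4, 0, 1.4, 0, 0, 0, 0, 2.1, 0, 2.1, 0, 0, 0, 0, 2.8, 0, 2.8, 0, 0, 0, 0])

```text
time: 11.98
eef_pos: [578.4, 24.8, 33.2]
tcp_rot: [3.141, -0.784, 1.636]
force: [0.5, -12.4, 1.1]
width: 42.3
finger_force: 5.3
```

Request:
arm_command(motion=[0.7, 0, 0.7, 0, 0, 0, 0, 1.4, 0, 1.4, 0, 0, 0, 0, 2.1, 0, 2.1, 0, 0, 0, 0, 2.4, 0, 2.4, 0, 0, 0, 0, 2.4, 0, 2.4, 0, 0, 0, 0])

```text
time: 12.6
eef_pos: [578.3, 27.8, 33.2]
tcp_rot: [3.14, -0.783, 1.637]
force: [0.9, -14.3, 2.5]
width: 42.6
finger_force: 6.2
```

```bash
python3 - <<'E'
from workcell import bot
import cv2,pickle
s=bot.get_state();print(s["eef_pos"],s["force"])
c=bot.capture("side");d=bot.capture("scene")
a=c["image"][170:320,200:400];b=d["image"][100:250,160:360]
f=lambda a:cv2.resize(a,(400,300),interpolation=cv2.INTER_CUBIC)
cv2.imwrite("pics/s4.png",cv2.hconcat([f(a),f(b)]))
E
```

```text
[578.31670436  27.83388026  33.21943152] [  0.92023624 -14.27119148   2.48331241]
```

View pics/s4.png

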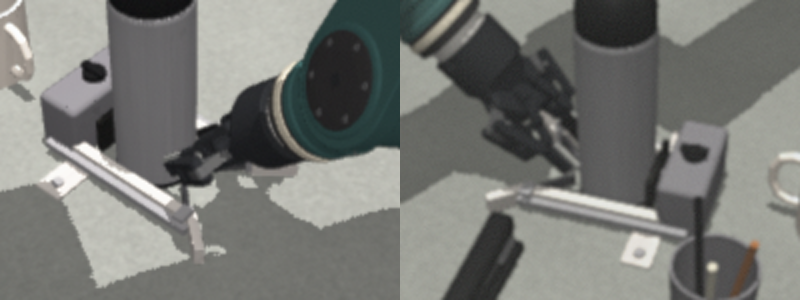

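The flask is pressing the pad (about 9.5 mm by force and travel), and both catch arms seem to lean inward behind it, below the fingers. I'll add a last 1 mm, hold, then back off slowly.

Request:
arm_command(motion=[0.4, 0, 0.4, 0, 0, 0, 0, 0.8, 0, 0.8, 0, 0, 0, 0, 0.8, 0, 0.8, 0, 0, 0, 0, 0.8, 0, 0.8, 0, 0, 0, 0])

```text
time: 13.2
eef_pos: [578.3, 28.9, 33.2]
tcp_rot: [3.14, -0.783, 1.636]
force: [0.5, -14.7, 2.2]
width: 42.8
finger_force: 6.5
```

Request:
arm_command(motion=[-1, 0, -1, 0, 0, 0, 0, -2, 0, -2, 0, 0, 0, 0, -3, 0, -3, 0, 0, 0, 0, -4, 0, -4, 0, 0, 0, 0, -5, 0, -5, 0, 0, 0, 0, -6, 0, -6, 0, 0, 0, 0, -7, 0, -7, 0, 0, 0, 0, -8, 0, -8, 0, 0, 0, 0])

```text
time: 14.2
eef_pos: [578.5, 18.6, 33.3]
tcp_rot: [-3.141, -0.785, 1.636]
force: [0.3, 0.0, -0.4]
width: 42.7
finger_force: 0.0
```

Request:
arm_command(motion=[-7, 0, -14, 0, 0, 0, 0, -14, 0, -28, 0, 0, 0, 0, -22, 0, -48, 0, 0, 0, 0, -32, 0, -72, 0, 0, 0, 0, -45, 0, -98, 0, 0, 0, 0, -58, 0, -124, 0, 0, 0, 0, -70, 0, -150, 0, 0, 0, 0, -75, 0, -160, 0, 0, 0, 0])

```text
time: 15.2
eef_pos: [589.4, -149.4, 93.7]
tcp_rot: [3.141, -0.785, 1.635]
force: [-0.4, -0.1, -0.5]
width: 42.7
finger_force: 0.0
```

```bash
python3 - <<'E'
from workcell import bot
import cv2,pickle
s=bot.get_state();print(s["eef_pos"],s["force"])
c=bot.capture("side");d=bot.capture("scene")
a=c["image"][170:320,200:400];b=d["image"][100:250,160:360]
f=lambda a:cv2.resize(a,(400,300),interpolation=cv2.INTER_CUBIC)
cv2.imwrite("pics/s5.png",cv2.hconcat([f(a),f(b)]))
E
```

```text
[ 589.44016783 -149.41987169   93.73606745] [-0.42614656 -0.10922244 -0.473714  ]
```

View pics/s5.png

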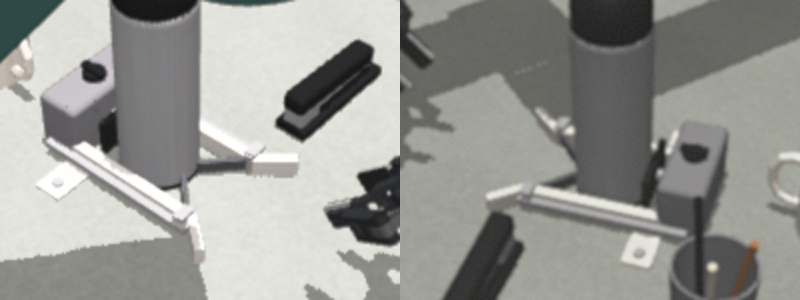

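Both catches are shut behind the upright flask: the arms are at (184,190) and (220,165) in the side half. The flask is against the pad and the hand is well clear, so I'm handing in.

```bash
python3 -c "
from workcell import bot
print(bot.job_done())"
```

```text
the job is handed in; nothing more can be done
None
```

The flask stands upright in the dock against the pad with both catches shut behind it in the final camera views, the arm has backed away and touched none of the bystanders, and the job is handed in, though no verdict came back.

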